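# Find the heavy side of a shaker drum and hold it down

## Robot

A 7-joint arm with a two-finger parallel gripper is mounted at the origin on the work surface. World frame = base frame: x ahead of the robot, y to its left, z up, the work surface at z = 0. Lengths are in m, angles in rad, forces in N, time in s.
With the tool pointing down it reaches from about 0.35 to 0.9 m from the base axis. Payload 8.1 kg.
Tool frame: the origin (TCP) lies at the very end of the fingers, on their centre line; the grasp point (between the pads) lies 19 mm behind it; z points along the fingers, y is the line along which they close (so a half turn about z gives the same grasp; the last joint's range is limited). The gripper opens to 92 mm and grips with 3 to 60 N. Pads are 19 mm wide; open, the fingers measure 130 mm over their backs; the gripper's body (75 mm by 190 mm) begins 47 mm behind the grasp point.
Start: joints at [-1.332, 0.434, 0.025, 1.573, -0.012, 1.134, -0.075], TCP at [0.21, 0.589, 0.227] pointing down, gripper open.
Joint ranges: [-2.62, 2.62], [-0.44, 2.09], [-1.27, 1.32], [0.08, 2.57], [-1.32, 4.46], [0.12, 2], [-2.74, 2.74]. Speed limits (rad/s): [2.22, 2.22, 3.01, 3.01, 3.14, 3.14, 3.14].

## Interface

Orientations are given as a rotation vector (axis times angle).
In Python, from cell import arm gives the robot as it stands.
- The arm moves only by the tool drive_tool, never from a script. Its argument "targets" is a list of rows, each a list of 7 numbers: the turn, a rotation vector about the world's x, y, z in units of 5 degrees (1.0 is 5 degrees), then the shift along the world's x, y, z in units of 40 mm (1.0 is 40 mm), then the opening, from 0 (shut) to 1 (fully open). In form: [[wx, wy, wz, dx, dy, dz, fingers], ...]. A call has 1 to 5 rows; each row is the pose to reach, as a shift and turn from the pose commanded when the call began; what a row does not reach only later rows make up. A row lasts 1/10 s, in which the tool goes at most 50 mm and 8.59 degrees, less where a joint would pass 70% of its speed; a pose out of reach is approached as far as the arm can. A call with a gripper value outside its range is refused whole. The fingers move at their own pace and stop on an object; "force" is the grip in N (left out, the last holds). Time passes only in rows, so rows that repeat a pose let the fingers close. It gives the time, the measured TCP pose, the force, the opening and the grip force at its end, in the units of the state.
- arm.observe(): the state, without advancing time (a new reading comes with each control period).
- arm.get_image(name): name is "scene" or "top" or "wrist"; returns a dict with "pixels" (420x560x3 uint8, red, green, blue), "intrinsics" (3x3 intrinsics, pixels), "k1" (the pictures are not rectified: a ray, as slopes to the right and down, at radius r is drawn at 1 + k1 r^2 times it, then the intrinsics apply), "rvec" (rotation vector, rad) and "tvec" (3), from world to camera coordinates, as OpenCV has them; the wrist camera has in their place "mount" (4x4, takes a point from camera to tool coordinates, whose origin is the TCP and whose axes are the flange's). Camera axes: x right, y down, z forward; pixel columns grow to the right and rows downward; lengths in m; the calibration is good to about 2 mm. A picture is of the moment at which its call begins: read the wrist's pose just before it. There is no depth.
- arm.sign_off(): hands the job in; it is judged then, once.
The state is a dict: "clock": time; "joints": joint angles; "dq": joint speeds; "joint_efforts": joint torques, N m; "position": TCP position; "ee_rot": TCP orientation; "force": force on the tool from outside, world axes, zero at the start; "ft_torque": the same for the moment, N m; "width": opening from 0.0 (shut) to 1.0 (fully open); "gripper_force": force on a finger pad.
Only numpy, scipy, OpenCV 4.12 (cv2) and the standard library are available. Lean on these libraries where they do the work, as an engineer would, in place of code of your own. Each camera call takes 0.05 s, during which the arm holds its last target. There are 200 camera calls.

## Task

The closed steel drum on the service stand has a hidden off-centre weight inside. Grip the black crank handle and turn the drum slowly at least once all the way round, feeling where it turns hard and where it turns easily, to find its heavy side; then turn the heavy side to the very bottom and hold it there. Finish with the handle still gripped and the drum still, and leave the glassware, vials and screwdriver alone.

Things in the scene. Friction and masses are not known exactly. Their poses are not given: they have to be found in the camera images.
- stand: Service stand fixed to the bench, grey base 170 x 100 x 12 mm; origin at the centre of its underside, z up, y level along the drum's turning axis, from the crank handle towards the drum. The axis lies 130 mm up. Two posts, 34 mm wide along x, reach 17 mm above the axis; the crank-side post's outer face is at y = -39 mm, the crank arm's outer face at y = -67 mm.
- axis (a point): Fixed point on the drum's level turning axis, 130 mm above the bench, abreast of the handle's grip point (stand y = -115 mm); its axes are those of the stand: x level and square to the turning axis, y along it towards the drum, z up.
- drum_mid (a point): Middle of the plain closed steel drum, 120 mm across, 44 mm thick, alike all round. Stiff bearings (about 0.20 N m) hold it where it is left. Its heavy side, at an unknown angle to the crank, new each time, adds or takes off up to 0.13 to 0.18 N m as it rises or sinks: 0.5 to 8.5 N in all at the handle. Crank and handle are balanced by a bob at the arm's other end.
- handle: Black round crank handle, 18 mm in diameter, 70 mm long, level, parallel to the turning axis, 45 mm off it. Origin on its centre line, 27 mm from its free end, 43 mm from the crank arm: good to grip here from above, fingers closing along the stand's x. It spins freely on its own pin, so the grip can keep one orientation all the way round.
- drum (a joint): Angle of drum and crank (rad), no end stops, counts on past a turn: 0 with the handle straight above the axis, growing as the handle goes from the top towards the stand's +x; the handle stands 45 mm x sin of it along that x and 45 mm x cos of it above the axis. At the start -0.6 to 0.6.
- solvent: Fixed bystander: clear bottle with a blue cap, 86 mm across, 170 mm high; origin at the centre of its foot.
- vials_mid (a point): Bystander: white vial rack 110 x 70 mm, 50 mm high with its vials; point at its centre.
- beaker_mid (a point): Bystander: glass beaker 70 mm across, 85 mm high; point at its centre.
- driver_grip (a point): Bystander: screwdriver lying on the bench; point on its handle.

How it is judged:
On the way:
1. the drum has been cranked about once round, either way ((value of joint drum above 5.6 rad or value of joint drum below -5.6 rad)), for 0.1 s.
At the end, for the whole second after the job is handed in: The drum's heavy side is within 20 degrees of straight down, the drum is still (under 0.1 rad/s) and the fingers still grip the crank handle (over 3 N) (z of heavy in the frame of axis below -0.0329 m and velocity of joint drum between -0.1 and 0.1 rad/s and contact force between the fingers and handle above 3 N); the arm keeps its last pose, push and grip.
It fails at once if vials is moved more than 20 mm (distance of vials_mid from where it was at the start of the episode above 0.02 m).
It fails at once if beaker is moved more than 20 mm (distance of beaker_mid from where it was at the start of the episode above 0.02 m).
It fails at once if driver is moved more than 20 mm (distance of driver_grip from where it was at the start of the episode above 0.02 m).
It fails at once if the bottle is struck (contact force between the arm and solvent above 2 N).
It fails at once if the bottle is struck (contact force between the fingers and solvent above 2 N).
It also fails if it takes over 54 s, if anything falls off the work surface, if the arm or the gripper's body presses on something with over 40 N, if the wrist force passes 120 N, or if a joint passes its speed limit or range.

## Working session

There is one attempt and no reset: what is moved stays moved. The work goes in short steps, Python scripts to look and compute and a tool call to move; the robot and the scene stay as the last step left them, time stands still between calls to the robot, and variables do not carry over. Pictures are saved under pics/ and viewed, at most 10 in all, crops included, and the job is handed in when it is done.

Besides the shell and the picture viewer there is one more tool, called by a JSON object that holds its "op" and its "data". drive_tool: Moves the arm, as the interface text tells. Its arguments: {"type":"object","properties":{"targets":{"type":"array"},"force":{"type":"number"}},"required":["targets"]}

```bash
mkdir -p pics; python3 - <<'E'
from cell import arm
import cv2,pickle
s=arm.observe();print(s)
d={}
for n in("scene","top"):
    i=arm.get_image(n);d[n]=i;cv2.imwrite(f"pics/{n}0.png",i["pixels"][:,:,::-1]);print(n,{k:i[k] for k in i if k!="pixels"})
pickle.dump(d,open("im0.pkl","wb"))
E
```

```text
{'clock': 0.0, 'joints': array([-1.33159061,  0.43522293,  0.02496032,  1.57409042, -0.01160485,
        1.13399162, -0.07508441]), 'dq': array([ 1.34539919e-03,  5.24246003e-04,  1.92349868e-03,  8.21918948e-05,
       -1.27848336e-03,  9.80252884e-04, -5.35313319e-04]), 'joint_efforts': array([-1.21688154e-03, -6.67844367e+01,  9.84194018e-01, -3.14463794e+01,
       -6.07051374e-02,  4.24821989e-02,  1.85726058e-04]), 'position': array([0.20936824, 0.58835021, 0.22594743]), 'ee_rot': array([-5.34343463e-01, -3.09567894e+00,  2.45274525e-03]), 'force': array([ 0.44555943, -0.57586681, -0.44140892]), 'ft_torque': array([-0.02577759, -0.01159954, -0.01618806]), 'gripper_force': 0.0, 'width': 1.0040975397862892}
scene {'intrinsics': array([[496.9051835 ,   0.        , 270.48982648],
       [  0.        , 496.9051835 , 208.82194094],
       [  0.        ,   0.        ,   1.        ]]), 'k1': -0.06306777055244853, 'rvec': array([ 0.87084986,  2.33808456, -1.31400676]), 'tvec': array([ 0.3570941 , -0.06744078,  1.83732949])}
top {'intrinsics': array([[408.08416429,   0.        , 282.44970615],
       [  0.        , 408.08416429, 211.17821902],
       [  0.        ,   0.        ,   1.        ]]), 'k1': 0.008364766004247785, 'rvec': array([ 2.18045617, -2.04603233,  0.21101763]), 'tvec': array([-0.01304684,  0.53157425,  1.13428299])}
```

View pics/scene0.png

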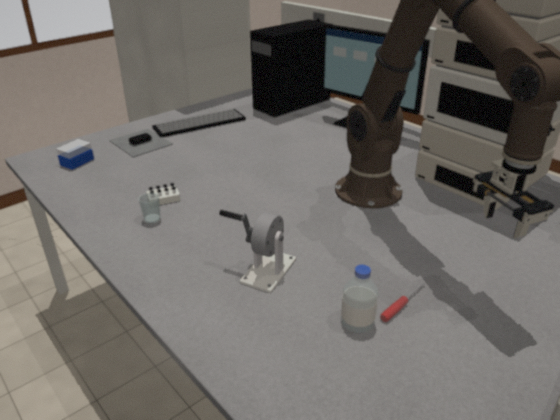

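View pics/top0.png

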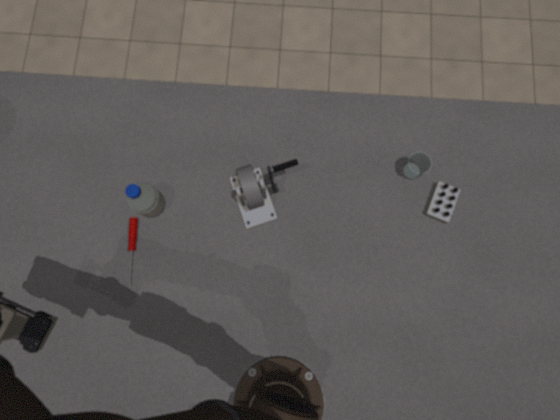

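```bash
python3 - <<'E'
import cv2,pickle,numpy as np
d=pickle.load(open("im0.pkl","rb"))
def c(n,x,y,w,h):
    p=d[n]["pixels"][y:y+h,x:x+w,::-1]; p=cv2.resize(p,None,fx=5,fy=5,interpolation=cv2.INTER_CUBIC)
    return cv2.convertScaleAbs(p,alpha=1.7,beta=15)
cv2.imwrite("pics/crop.png",np.hstack([c("scene",215,195,85,100),c("top",225,145,75,100)]))
E
```

```text
(no output)
```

View pics/crop.png

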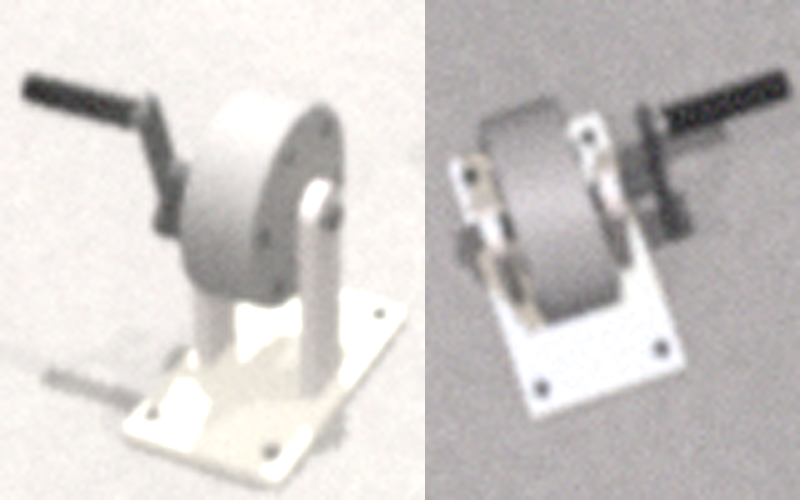

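```bash
cat > fit.py <<'E'
import cv2,pickle,numpy as np
from scipy.optimize import least_squares
d=pickle.load(open("im0.pkl","rb"))
def proj(n,P):
    i=d[n];return cv2.projectPoints(np.float64(P).reshape(-1,3),i["rvec"],i["tvec"],i["intrinsics"],np.array([i["k1"],0,0,0.]))[0][:,0]
def model(p):
    x,y,w,q=p;R=cv2.Rodrigues(np.array([0,0,w]))[0]
    h=lambda yy:[.045*np.sin(q),yy,.13+.045*np.cos(q)]
    L=np.array([h(-.142),h(-.072),[-.085,-.05,.012],[-.085,.05,.012],[.085,.05,.012],[.085,-.05,.012],h(-.115),[0,-.115,.13]])
    return L@R.T+[x,y,0]
S=np.array([[220,212.4],[242,217.6],[269,292.6],[240,281],[296.6,256.6]]);T=np.array([[297.4,162],[273.6,169.4],[277.4,218],[246.6,228.4]])
def res(p):
    W=model(p);return np.r_[(proj("scene",W[[0,1,4,5,3]])-S).ravel(),(proj("top",W[[0,1,2,3]])-T).ravel()]
if __name__=="__main__":
    for q0 in(-.4,.4):
        r=least_squares(res,[.6,.05,.2,q0],loss="soft_l1");print(r.x,r.cost);print(res(r.x).round(1))
    print(model(r.x).round(4))
    def ray(n,uv):
        i=d[n];u=cv2.undistortPoints(np.array([[uv]],float),i["intrinsics"],np.array([i["k1"],0,0,0.]))[0,0]
        R=cv2.Rodrigues(i["rvec"])[0];c=-R.T@i["tvec"];v=R.T@np.r_[u,1];return c,v
    for nm,uv,z in(("cap",(133,191),.17),("driver",(132,230),.01),("beaker",(412,170),.0),("vials",(444,200),.04)):
        c,v=ray("top",uv);print(nm,(c+v*(z-c[2])/v[2]).round(3))
    from scipy.spatial.transform import Rotation as Ro
    from cell import arm
    s=arm.observe();print(Ro.from_rotvec(s["ee_rot"]).as_matrix().round(3))
E
python3 fit.py
```

```text
[0.57755496 0.11608482 0.40094036 0.27231798] 7.4715911243065465
[-0.4 -0.8 -0.9 -0.4  0.7 -2.5 -2.  -1.1 -1.3 -0.5 -0.7 -0.2 -1.6  0.7
 -0.6 -0.3 -1.4  0.2]
[0.57755494 0.11608481 0.40094017 0.27231924] 7.471591124589778
[-0.4 -0.8 -0.9 -0.4  0.7 -2.5 -2.  -1.1 -1.3 -0.5 -0.7 -0.2 -1.6  0.7
 -0.6 -0.3 -1.4  0.2]
[[ 0.6441 -0.0099  0.1733]
 [ 0.6168  0.0545  0.1733]
 [ 0.5188  0.0369  0.012 ]
 [ 0.4798  0.1289  0.012 ]
 [ 0.6363  0.1953  0.012 ]
 [ 0.6753  0.1032  0.012 ]
 [ 0.6336  0.0149  0.1733]
 [ 0.6224  0.0102  0.13  ]]
cap [0.537 0.417 0.17 ]
driver [0.454 0.466 0.01 ]
beaker [ 0.699 -0.373  0.   ]
vials [ 0.598 -0.455  0.04 ]
[[-0.942  0.335 -0.   ]
 [ 0.335  0.942 -0.001]
 [-0.    -0.001 -1.   ]]
```

{"op": "drive_tool", "data": {"targets": [[0,0,0,0,0,1.2,1],[0,0,0,0,0,2,1],[0,0,-0.6,0.7,-0.95,2,1],[0,0,-1.2,1.4,-1.9,2,1],[0,0,-1.8,2.1,-2.85,2,1]], "force": 25}}

```text
clock: 0.6
position: [0.2941, 0.4734, 0.3065]
ee_rot: [0.778, 3.044, -0.0]
force: [1.1, 0.9, 0.5]
width: 1.003
gripper_force: 0.0
```

{"op": "drive_tool", "data": {"targets": [[0,0,-0.6,0.7,-0.95,0,1],[0,0,-1.2,1.4,-1.9,0,1],[0,0,-1.8,2.1,-2.85,0,1],[0,0,-2.4,2.8,-3.8,0,1],[0,0,-3,3.5,-4.75,0,1]]}}

```text
clock: 1.1
position: [0.4342, 0.283, 0.3066]
ee_rot: [-1.169, -2.916, 0.0]
force: [1.3, 0.5, -0.4]
width: 0.995
gripper_force: 0.0
```

{"op": "drive_tool", "data": {"targets": [[0,0,-0.8,0.7,-0.95,0,1],[0,0,-1.6,1.4,-1.9,0,1],[0,0,-2.4,2.1,-2.85,0,1],[0,0,-3.2,2.8,-3.8,0,1],[0,0,-4,3.5,-4.75,0,1]]}}

```text
clock: 1.6
position: [0.5742, 0.0932, 0.3066]
ee_rot: [-1.658, -2.668, 0.0]
force: [0.6, 1.3, 0.5]
width: 1.003
gripper_force: 0.0
```

{"op": "drive_tool", "data": {"targets": [[0,0,-0.3,0.75,-0.97,0,1],[0,0,-0.64,1.5,-1.95,0,1],[0,0,-0.64,1.5,-1.95,0,1]]}}

```text
clock: 1.9
position: [0.6355, 0.0087, 0.3059]
ee_rot: [1.741, 2.612, -0.006]
force: [0.8, -0.1, -0.2]
width: 0.999
gripper_force: 0.0
```

```bash
python3 - <<'E'
from cell import arm
import cv2,pickle
s=arm.observe();print(s["position"],s["ee_rot"],s["force"])
i=arm.get_image("wrist");t=arm.get_image("top");pickle.dump((s,i,t),open("w.pkl","wb"))
cv2.imwrite("pics/w.png",cv2.convertScaleAbs(i["pixels"][:,:,::-1],alpha=1.6,beta=10));print({k:i[k] for k in i if k!="pixels"})
E
```

```text
[0.63551333 0.00870921 0.3059384 ] [ 1.74090068  2.61160817 -0.0063504 ] [ 0.81482611 -0.10621573 -0.23687227]
{'intrinsics': array([[375.73820701,   0.        , 280.90273051],
       [  0.        , 375.73820701, 207.0956853 ],
       [  0.        ,   0.        ,   1.        ]]), 'k1': -0.023157001031116307, 'mount': array([[-6.10672641e-04, -9.55779932e-01, -2.94082215e-01,
         8.08786927e-02],
       [ 9.99999636e-01, -4.08605640e-04, -7.48550363e-04,
        -1.69736414e-04],
       [ 5.95285763e-04, -2.94082565e-01,  9.55779834e-01,
        -1.58681463e-01],
       [ 0.00000000e+00,  0.00000000e+00,  0.00000000e+00,
         1.00000000e+00]])}
```

View pics/w.png

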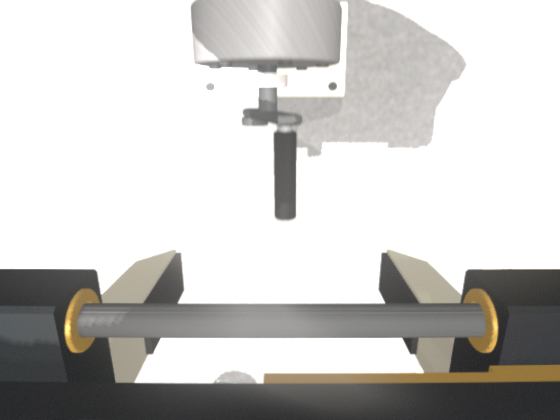

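```bash
cat > fit2.py <<'E'
from fit import *
from scipy.spatial.transform import Rotation as Ro
s,i,_=pickle.load(open("w.pkl","rb"))
T0=np.eye(4);T0[:3,:3]=Ro.from_rotvec(s["ee_rot"]).as_matrix();T0[:3,3]=s["position"]
C=np.linalg.inv(T0@i["mount"])
def pw(P):return cv2.projectPoints(np.float64(P).reshape(-1,3),cv2.Rodrigues(C[:3,:3])[0],C[:3,3],i["intrinsics"],np.array([i["k1"],0,0,0.]))[0][:,0]
def res2(p):
    W=model(p);a=pw(np.vstack([W[[0,1,5]],[W[7]+.06*np.array([-np.sin(p[2]),np.cos(p[2]),0])]]))
    e=a-[[285.5,217],[285.5,130],[347,96],[268,0]];return np.r_[res(p)*.5,e.ravel()[:-1]]
r=least_squares(res2,[.578,.116,.4,.27],loss="soft_l1");print(r.x,res2(r.x).round(1));W=model(r.x);print(W[6:].round(4))
R=T0[:3,1];print("tool y angle",np.arctan2(R[1],R[0])); print(T0[:3,2])
np.save("p.npy",r.x)
E
python3 fit2.py
```

```text
[0.5772065  0.11870012 0.40261352 0.3083455 ] [-0.  -0.  -0.2  0.2  0.7 -1.  -0.7 -0.3 -0.3 -0.1 -1.  -0.3 -1.4  0.1
 -0.7 -0.1 -1.1  0.1  0.1 -0.1 -0.3  0.2 -1.4  0.2  0.8]
[[0.6348 0.0182 0.1729]
 [0.6223 0.0129 0.13  ]]
tool y angle 0.3948779279178582
[ 1.84301460e-04 -4.98603857e-03 -9.99987553e-01]
```

{"op": "drive_tool", "data": {"targets": [[0,0,0,0,0,0,1],[0,0,0,0,0,0,1]]}}

```text
clock: 2.2
position: [0.633, 0.0187, 0.3067]
ee_rot: [-1.725, -2.624, -0.001]
force: [-0.2, 0.0, 1.3]
width: 1.001
gripper_force: 0.0
```

{"op": "drive_tool", "data": {"targets": [[0,0,0,0.04,0,-1.1,1],[0,0,0,0.04,0,-2.2,1],[0,0,0,0.04,0,-3.2,1],[0,0,0,0.04,0,-3.8,1],[0,0,0,0.04,0,-3.8,1]]}}

```text
clock: 2.7
position: [0.6323, 0.0185, 0.1515]
ee_rot: [-1.723, -2.62, 0.005]
force: [-0.4, 0.4, -0.6]
width: 1.0
gripper_force: 0.0
```

{"op": "drive_tool", "data": {"targets": [[0,0,0,0,0,0,0],[0,0,0,0,0,0,0],[0,0,0,0,0,0,0],[0,0,0,0,0,0,0],[0,0,0,0,0,0,0]], "force": 25}}

```text
clock: 3.2
position: [0.6354, 0.0169, 0.1555]
ee_rot: [1.729, 2.622, 0.001]
force: [0.4, -0.3, -1.0]
width: 0.615
gripper_force: 0.0
```

{"op": "drive_tool", "data": {"targets": [[0,0,0,0,0,0,0],[0,0,0,0,0,0,0],[0,0,0,0,0,0,0],[0,0,0,0,0,0,0],[0,0,0,0,0,0,0]]}}

```text
clock: 3.7
position: [0.6352, 0.0169, 0.1547]
ee_rot: [1.729, 2.623, 0.0]
force: [0.4, -0.4, -0.7]
width: 0.19
gripper_force: 25.0
```

{"op": "drive_tool", "data": {"targets": [[0,0,0,0,0,0,0],[0,0,0,0,0,0,0]]}}

```text
clock: 3.9
position: [0.6352, 0.0169, 0.1547]
ee_rot: [1.729, 2.623, 0.0]
force: [0.7, 0.5, -0.3]
width: 0.186
gripper_force: 25.0
```

```bash
cat > rows.py <<'E'
import numpy as np
def table(q,step,ncalls,nrows=5,yaw=.4026,r=1.125):
    P=lambda q:r*np.array([np.sin(q)*np.cos(yaw),np.sin(q)*np.sin(yaw),np.cos(q)])
    base=P(q)
    for k in range(ncalls):
        out=[]
        for j in range(nrows):
            q+=step;d=(P(q)-base).round(2);out.append([0,0,0,*map(float,d),0])
        base=base+d;print(round(q,3),out)
if __name__=="__main__":
    import sys;table(float(sys.argv[1]),np.radians(float(sys.argv[2])),int(sys.argv[3]))
E
python3 rows.py .308 4.8 16
```

```text
0.727 [[0, 0, 0, 0.08, 0.03, -0.03, 0], [0, 0, 0, 0.16, 0.07, -0.07, 0], [0, 0, 0, 0.24, 0.1, -0.12, 0], [0, 0, 0, 0.31, 0.13, -0.17, 0], [0, 0, 0, 0.37, 0.16, -0.23, 0]]
1.146 [[0, 0, 0, 0.07, 0.03, -0.07, 0], [0, 0, 0, 0.12, 0.05, -0.14, 0], [0, 0, 0, 0.17, 0.07, -0.21, 0], [0, 0, 0, 0.22, 0.09, -0.29, 0], [0, 0, 0, 0.26, 0.11, -0.38, 0]]
1.565 [[0, 0, 0, 0.03, 0.01, -0.09, 0], [0, 0, 0, 0.06, 0.02, -0.18, 0], [0, 0, 0, 0.08, 0.03, -0.27, 0], [0, 0, 0, 0.09, 0.04, -0.36, 0], [0, 0, 0, 0.09, 0.04, -0.46, 0]]
1.984 [[0, 0, 0, -0.0, -0.0, -0.09, 0], [0, 0, 0, -0.01, -0.01, -0.18, 0], [0, 0, 0, -0.03, -0.02, -0.28, 0], [0, 0, 0, -0.05, -0.03, -0.37, 0], [0, 0, 0, -0.09, -0.04, -0.45, 0]]
2.402 [[0, 0, 0, -0.03, -0.02, -0.09, 0], [0, 0, 0, -0.08, -0.03, -0.17, 0], [0, 0, 0, -0.13, -0.06, -0.25, 0], [0, 0, 0, -0.18, -0.08, -0.32, 0], [0, 0, 0, -0.25, -0.11, -0.38, 0]]
2.821 [[0, 0, 0, -0.06, -0.02, -0.06, 0], [0, 0, 0, -0.13, -0.06, -0.12, 0], [0, 0, 0, -0.21, -0.09, -0.17, 0], [0, 0, 0, -0.29, -0.12, -0.21, 0], [0, 0, 0, -0.37, -0.15, -0.24, 0]]
3.24 [[0, 0, 0, -0.08, -0.04, -0.03, 0], 
[... 982 characters left out ...]
, 0, 0, 0.18, 0.08, 0.42, 0]]
5.753 [[0, 0, 0, 0.05, 0.02, 0.08, 0], [0, 0, 0, 0.11, 0.05, 0.15, 0], [0, 0, 0, 0.17, 0.07, 0.21, 0], [0, 0, 0, 0.24, 0.1, 0.27, 0], [0, 0, 0, 0.31, 0.13, 0.32, 0]]
6.172 [[0, 0, 0, 0.08, 0.04, 0.04, 0], [0, 0, 0, 0.16, 0.07, 0.08, 0], [0, 0, 0, 0.24, 0.11, 0.11, 0], [0, 0, 0, 0.33, 0.14, 0.13, 0], [0, 0, 0, 0.41, 0.18, 0.15, 0]]
6.591 [[0, 0, 0, 0.09, 0.03, 0.0, 0], [0, 0, 0, 0.17, 0.07, 0.0, 0], [0, 0, 0, 0.26, 0.11, -0.01, 0], [0, 0, 0, 0.35, 0.14, -0.03, 0], [0, 0, 0, 0.43, 0.18, -0.05, 0]]
7.01 [[0, 0, 0, 0.08, 0.03, -0.03, 0], [0, 0, 0, 0.16, 0.07, -0.07, 0], [0, 0, 0, 0.24, 0.1, -0.12, 0], [0, 0, 0, 0.31, 0.13, -0.17, 0], [0, 0, 0, 0.37, 0.16, -0.23, 0]]
```

{"op": "drive_tool", "data": {"targets": [[0,0,0,0.08,0.03,-0.03,0],[0,0,0,0.16,0.07,-0.07,0],[0,0,0,0.24,0.1,-0.12,0],[0,0,0,0.31,0.13,-0.17,0],[0,0,0,0.37,0.16,-0.23,0]]}}

```text
clock: 4.4
position: [0.6494, 0.0229, 0.1458]
ee_rot: [-1.729, -2.622, 0.001]
force: [-5.4, -1.1, 6.4]
width: 0.19
gripper_force: 25.0
```

{"op": "drive_tool", "data": {"targets": [[0,0,0,0.07,0.03,-0.07,0],[0,0,0,0.12,0.05,-0.14,0],[0,0,0,0.17,0.07,-0.21,0],[0,0,0,0.22,0.09,-0.29,0],[0,0,0,0.26,0.11,-0.38,0]]}}

```text
clock: 4.9
position: [0.6598, 0.0272, 0.1306]
ee_rot: [-1.729, -2.622, 0.001]
force: [-4.7, -1.6, 6.6]
width: 0.185
gripper_force: 25.0
```

{"op": "drive_tool", "data": {"targets": [[0,0,0,0.03,0.01,-0.09,0],[0,0,0,0.06,0.02,-0.18,0],[0,0,0,0.08,0.03,-0.27,0],[0,0,0,0.09,0.04,-0.36,0],[0,0,0,0.09,0.04,-0.46,0]]}}

```text
clock: 5.4
position: [0.6635, 0.0288, 0.1123]
ee_rot: [-1.729, -2.622, 0.001]
force: [-4.5, -0.4, 7.2]
width: 0.186
gripper_force: 25.0
```

{"op": "drive_tool", "data": {"targets": [[0,0,0,0,0,-0.09,0],[0,0,0,-0.01,-0.01,-0.18,0],[0,0,0,-0.03,-0.02,-0.28,0],[0,0,0,-0.05,-0.03,-0.37,0],[0,0,0,-0.09,-0.04,-0.45,0]]}}

```text
clock: 5.9
position: [0.6603, 0.0275, 0.0945]
ee_rot: [-1.729, -2.623, -0.0]
force: [-2.4, -0.5, 7.8]
width: 0.185
gripper_force: 25.0
```

{"op": "drive_tool", "data": {"targets": [[0,0,0,-0.03,-0.02,-0.09,0],[0,0,0,-0.08,-0.03,-0.17,0],[0,0,0,-0.13,-0.06,-0.25,0],[0,0,0,-0.18,-0.08,-0.32,0],[0,0,0,-0.25,-0.11,-0.38,0]]}}

```text
clock: 6.4
position: [0.651, 0.0235, 0.0796]
ee_rot: [1.728, 2.622, 0.002]
force: [-1.8, 0.9, 8.5]
width: 0.185
gripper_force: 25.0
```

{"op": "drive_tool", "data": {"targets": [[0,0,0,-0.06,-0.02,-0.06,0],[0,0,0,-0.13,-0.06,-0.12,0],[0,0,0,-0.21,-0.09,-0.17,0],[0,0,0,-0.29,-0.12,-0.21,0],[0,0,0,-0.37,-0.15,-0.24,0]]}}

```text
clock: 6.9
position: [0.6372, 0.0177, 0.0701]
ee_rot: [1.727, 2.621, 0.004]
force: [3.4, 0.2, 3.3]
width: 0.188
gripper_force: 25.0
```

{"op": "drive_tool", "data": {"targets": [[0,0,0,-0.08,-0.04,-0.03,0],[0,0,0,-0.17,-0.08,-0.04,0],[0,0,0,-0.25,-0.11,-0.05,0],[0,0,0,-0.34,-0.15,-0.06,0],[0,0,0,-0.43,-0.19,-0.05,0]]}}

```text
clock: 7.4
position: [0.6181, 0.0097, 0.0672]
ee_rot: [1.729, 2.623, 0.0]
force: [2.3, 1.1, 2.0]
width: 0.191
gripper_force: 25.0
```

{"op": "drive_tool", "data": {"targets": [[0,0,0,-0.08,-0.03,0.01,0],[0,0,0,-0.17,-0.07,0.03,0],[0,0,0,-0.25,-0.1,0.06,0],[0,0,0,-0.33,-0.14,0.1,0],[0,0,0,-0.41,-0.17,0.14,0]]}}

```text
clock: 7.9
position: [0.6015, 0.0027, 0.0728]
ee_rot: [-1.729, -2.623, 0.0]
force: [1.9, 2.0, 2.5]
width: 0.184
gripper_force: 25.0
```

{"op": "drive_tool", "data": {"targets": [[0,0,0,-0.07,-0.03,0.05,0],[0,0,0,-0.14,-0.06,0.11,0],[0,0,0,-0.2,-0.09,0.17,0],[0,0,0,-0.26,-0.12,0.24,0],[0,0,0,-0.32,-0.14,0.31,0]]}}

```text
clock: 8.4
position: [0.5886, -0.0027, 0.0852]
ee_rot: [-1.729, -2.622, 0.0]
force: [1.8, 1.6, 0.3]
width: 0.19
gripper_force: 25.0
```

{"op": "drive_tool", "data": {"targets": [[0,0,0,-0.05,-0.02,0.08,0],[0,0,0,-0.09,-0.04,0.16,0],[0,0,0,-0.12,-0.05,0.25,0],[0,0,0,-0.15,-0.06,0.34,0],[0,0,0,-0.17,-0.07,0.43,0]]}}

```text
clock: 8.9
position: [0.5815, -0.0058, 0.1023]
ee_rot: [-1.729, -2.622, 0.001]
force: [-1.0, 0.5, -1.8]
width: 0.186
gripper_force: 25.0
```

{"op": "drive_tool", "data": {"targets": [[0,0,0,-0.02,-0.01,0.09,0],[0,0,0,-0.03,-0.01,0.18,0],[0,0,0,-0.03,-0.01,0.28,0],[0,0,0,-0.02,-0.01,0.37,0],[0,0,0,-0.01,-0.01,0.47,0]]}}

```text
clock: 9.4
position: [0.5815, -0.0058, 0.1212]
ee_rot: [-1.729, -2.622, 0.001]
force: [-3.6, 1.7, -2.4]
width: 0.188
gripper_force: 25.0
```

{"op": "drive_tool", "data": {"targets": [[0,0,0,0.02,0.01,0.09,0],[0,0,0,0.05,0.03,0.18,0],[0,0,0,0.09,0.04,0.26,0],[0,0,0,0.13,0.06,0.34,0],[0,0,0,0.18,0.08,0.42,0]]}}

```text
clock: 9.9
position: [0.5883, -0.003, 0.138]
ee_rot: [-1.729, -2.621, 0.002]
force: [-7.1, -0.7, 0.2]
width: 0.187
gripper_force: 25.0
```

{"op": "drive_tool", "data": {"targets": [[0,0,0,0.05,0.02,0.08,0],[0,0,0,0.11,0.05,0.15,0],[0,0,0,0.17,0.07,0.21,0],[0,0,0,0.24,0.1,0.27,0],[0,0,0,0.31,0.13,0.32,0]]}}

```text
clock: 10.4
position: [0.6012, 0.0025, 0.1509]
ee_rot: [-1.729, -2.622, 0.001]
force: [-5.0, 0.0, -2.5]
width: 0.186
gripper_force: 25.0
```

{"op": "drive_tool", "data": {"targets": [[0,0,0,0.08,0.04,0.04,0],[0,0,0,0.16,0.07,0.08,0],[0,0,0,0.24,0.11,0.11,0],[0,0,0,0.33,0.14,0.13,0],[0,0,0,0.41,0.18,0.15,0]]}}

```text
clock: 10.9
position: [0.6175, 0.0094, 0.1568]
ee_rot: [-1.729, -2.622, 0.001]
force: [-4.5, -2.0, -2.0]
width: 0.186
gripper_force: 25.0
```

{"op": "drive_tool", "data": {"targets": [[0,0,0,0.09,0.03,0,0],[0,0,0,0.17,0.07,0,0],[0,0,0,0.26,0.11,-0.01,0],[0,0,0,0.35,0.14,-0.03,0],[0,0,0,0.43,0.18,-0.05,0]]}}

```text
clock: 11.4
position: [0.6346, 0.0166, 0.1549]
ee_rot: [-1.729, -2.622, 0.001]
force: [-6.9, -0.9, -0.1]
width: 0.185
gripper_force: 25.0
```

{"op": "drive_tool", "data": {"targets": [[0,0,0,0.08,0.03,-0.03,0],[0,0,0,0.16,0.07,-0.07,0],[0,0,0,0.24,0.1,-0.12,0],[0,0,0,0.31,0.13,-0.17,0],[0,0,0,0.37,0.16,-0.23,0]]}}

```text
clock: 11.9
position: [0.6494, 0.0229, 0.1458]
ee_rot: [-1.729, -2.622, 0.001]
force: [-7.6, -1.7, 3.9]
width: 0.189
gripper_force: 25.0
```

```bash
cat > ana.py <<'E'
import numpy as np
D=np.array([[.6494,.0229,.1458,-5.4,-1.1,6.4],[.6598,.0272,.1306,-4.7,-1.6,6.6],[.6635,.0288,.1123,-4.5,-.4,7.2],[.6603,.0275,.0945,-2.4,-.5,7.8],[.651,.0235,.0796,-1.8,.9,8.5],[.6372,.0177,.0701,3.4,.2,3.3],[.6181,.0097,.0672,2.3,1.1,2.],[.6015,.0027,.0728,1.9,2.,2.5],[.5886,-.0027,.0852,1.8,1.6,.3],[.5815,-.0058,.1023,-1,.5,-1.8],[.5815,-.0058,.1212,-3.6,1.7,-2.4],[.5883,-.003,.138,-7.1,-.7,.2],[.6012,.0025,.1509,-5,0,-2.5],[.6175,.0094,.1568,-4.5,-2,-2],[.6346,.0166,.1549,-6.9,-.9,-.1],[.6494,.0229,.1458,-7.6,-1.7,3.9]])
c,s=np.cos(.4026),np.sin(.4026);u=D[:,0]*c+D[:,1]*s;z=D[:,2]
A=np.c_[2*u,2*z,np.ones(len(u))];k=np.linalg.lstsq(A,u*u+z*z,rcond=None)[0];print("centre",k[:2],"r",np.sqrt(k[2]+k[0]**2+k[1]**2))
q=np.arctan2(u-k[0],z-k[1]);Fu=D[:,3]*c+D[:,4]*s;Ft=Fu*np.cos(q)-D[:,5]*np.sin(q);Fr=Fu*np.sin(q)+D[:,5]*np.cos(q)
B=np.c_[np.ones(len(q)),-np.sin(q),-np.cos(q)];w=np.linalg.lstsq(B,-Ft*.045,rcond=None)[0]
phi=np.arctan2(w[2],w[1]);print("fr",w[0],"M",np.hypot(w[1],w[2]),"phi",phi,"target q",(np.pi-phi)%(2*np.pi))
print(np.c_[q,-Ft*.045,B@w,Fr].round(3))
C=np.linalg.inv(B.T@B)*np.var(-Ft*.045-B@w);print("sd phi",np.sqrt(C[1,1])/np.hypot(w[1],w[2]))
E
python3 ana.py
```

```text
centre [0.57674731 0.11196642] r 0.045028048828302664
fr 0.20581595884809 M 0.14922251841503675 phi -2.528058901260958 target q 5.669651554850751
[[ 0.72   0.373  0.351  1.247]
 [ 1.144  0.363  0.352 -1.773]
 [ 1.563  0.325  0.328 -4.243]
 [ 1.969  0.282  0.285 -5.24 ]
 [ 2.371  0.224  0.229 -7.008]
 [ 2.767  0.189  0.17  -1.9  ]
 [-3.047  0.106  0.109 -2.233]
 [-2.624  0.043  0.071 -3.425]
 [-2.207  0.05   0.057 -2.015]
 [-1.787  0.072  0.068  1.093]
 [-1.364  0.13   0.104  2.097]
 [-0.953  0.17   0.156  5.665]
 [-0.527  0.236  0.219  0.151]
 [-0.11   0.23   0.278 -1.449]
 [ 0.307  0.286  0.325 -2.121]
 [ 0.72   0.375  0.351 -2.122]]
sd phi 0.05064571406038225
```

```bash
python3 rows.py .727 -5.12 3
```

```text
0.28 [[0, 0, 0, -0.07, -0.03, 0.06, 0], [0, 0, 0, -0.15, -0.06, 0.12, 0], [0, 0, 0, -0.23, -0.1, 0.17, 0], [0, 0, 0, -0.31, -0.13, 0.21, 0], [0, 0, 0, -0.4, -0.17, 0.24, 0]]
-0.167 [[0, 0, 0, -0.09, -0.04, 0.02, 0], [0, 0, 0, -0.18, -0.08, 0.04, 0], [0, 0, 0, -0.28, -0.12, 0.04, 0], [0, 0, 0, -0.37, -0.16, 0.04, 0], [0, 0, 0, -0.46, -0.2, 0.03, 0]]
-0.613 [[0, 0, 0, -0.09, -0.03, -0.02, 0], [0, 0, 0, -0.18, -0.07, -0.05, 0], [0, 0, 0, -0.26, -0.11, -0.09, 0], [0, 0, 0, -0.35, -0.14, -0.14, 0], [0, 0, 0, -0.42, -0.18, -0.19, 0]]
```

{"op": "drive_tool", "data": {"targets": [[0,0,0,-0.07,-0.03,0.06,0],[0,0,0,-0.15,-0.06,0.12,0],[0,0,0,-0.23,-0.1,0.17,0],[0,0,0,-0.31,-0.13,0.21,0],[0,0,0,-0.4,-0.17,0.24,0]]}}

```text
clock: 12.4
position: [0.6338, 0.0163, 0.1553]
ee_rot: [1.729, 2.622, 0.0]
force: [0.1, -0.5, -7.3]
width: 0.19
gripper_force: 25.0
```

{"op": "drive_tool", "data": {"targets": [[0,0,0,-0.09,-0.04,0.02,0],[0,0,0,-0.18,-0.08,0.04,0],[0,0,0,-0.28,-0.12,0.04,0],[0,0,0,-0.37,-0.16,0.04,0],[0,0,0,-0.46,-0.2,0.03,0]]}}

```text
clock: 12.9
position: [0.6159, 0.0087, 0.1567]
ee_rot: [1.728, 2.622, 0.002]
force: [4.0, 1.3, -6.0]
width: 0.188
gripper_force: 25.0
```

{"op": "drive_tool", "data": {"targets": [[0,0,0,-0.09,-0.03,-0.02,0],[0,0,0,-0.18,-0.07,-0.05,0],[0,0,0,-0.26,-0.11,-0.09,0],[0,0,0,-0.35,-0.14,-0.14,0],[0,0,0,-0.42,-0.18,-0.19,0]]}}

```text
clock: 13.4
position: [0.5987, 0.0015, 0.1492]
ee_rot: [1.729, 2.623, 0.001]
force: [1.8, 3.5, 4.0]
width: 0.189
gripper_force: 25.0
```

{"op": "drive_tool", "data": {"targets": [[0,0,0,0,0,0,0],[0,0,0,0,0,0,0],[0,0,0,0,0,0,0],[0,0,0,0,0,0,0],[0,0,0,0,0,0,0]]}}

```text
clock: 13.9
position: [0.598, 0.0011, 0.1486]
ee_rot: [-1.729, -2.622, 0.001]
force: [-3.5, 2.8, 5.8]
width: 0.183
gripper_force: 25.0
```

```bash
python3 -c "
from cell import arm
s=arm.observe();print(s['position'],s['dq'].round(4),s['gripper_force']);print(arm.sign_off())"
```

```text
[0.59799591 0.00114057 0.14856048] [-0.0007 -0.0006 -0.0013 -0.0004  0.0007 -0.0014 -0.0008] 24.998750388622284
the job is handed in; nothing more can be done
None
```

I cranked the drum just over one full turn and found its heavy side by feel. It is now at the bottom to within about 3° by the force fit. The handle is still gripped at 25 N and the drum is still. The job was handed in at about 14 s, but sign-off returned no verdict.

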